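Tighten a lens retaining ring with a pin spanner

TASK

The brass retaining ring of the lens cell is loose. Take the blue-handled pin spanner from its stand, put both of its pins into the two holes of the ring and turn the ring clockwise (seen from above) until it comes up against its stop, then put the spanner back in its stand as it was. Be gentle on the cell: feel for the holes and for the stop, press and wring with well under 40 N, and leave the other things on the bench where they are.

Things in the scene. Friction and masses are not known exactly. Their poses are not given: they have to be found in the camera images.
- lens_cell: Lens cell fixed to the bench: dark flange 104 x 104 x 10 mm, aluminium barrel 92 mm across with its top 50 mm above the bench, lens in the middle, brass retaining ring flush in the top. Origin: centre of the underside; z up; x points to the white index line on the rim and the black socket on its side. More than 40 N on it (ring included) is too much.
- ring_face (a point): Centre of the retaining ring at the level of its upper face, 50 mm above the bench; axes as the lens cell's. The ring is 72 mm across, 32 mm inside (lens sunk there), with two round blind holes, 9 mm wide, 8 mm deep, 1 mm chamfer, opposite each other, 26 mm from the centre.
- retaining_ring (a joint): Turn of the brass ring, rad: 0 = home at its stop, + = loosened (anticlockwise from above); starts at 0.45 to 0.75. Friction 0.22 N m. The stop is a stiff seal: 0.3 N m, then 5 N m more per rad; 1 N m makes 40 N. Where the holes are is NOT given: at 0 the line through them is within 0.7 rad either way of the cell's x axis, unlike in every cell; at v it is v farther anticlockwise. Look or feel for them.
- spanner_grip (a point): Centre of the spanner's blue handle. Spanner (110 to 180 g): upright T, handle 30 (x) x 16 (y, the way to grip it) x 54 mm high; below it a steel crossbar 84 (x) x 14 x 10 mm, underside 43 mm below this point; under the bar two alike pins, 6 mm thick, 10 mm long, tapered tips, 26 mm from the middle on +x and -x. z points up. It fits ring and stand either way round.
- pin_a (a point): Middle of the lower end of the pin on the spanner's +x side, 53 mm below and 26 mm beside the handle centre.
- pin_b (a point): Middle of the lower end of the pin on the spanner's -x side.
- spanner_stand: Fixed stand 114 (x) x 48 x 34 mm: dark base plate, a grey U-shaped holder at each end. The crossbar lies along its x, ends on two ledges 22 mm above the bench, pins hanging between them, 3 mm of play on every side to the holder walls, which stand 12 mm above the ledges. Origin: centre of the underside. Spanner home: handle centre 65 mm above this origin.
- timer: Loose white timer, 62 x 64 x 18 mm; bystander. Origin: centre of its underside, as for the other bystanders.
- tape_roll: Loose roll of beige tape, 74 mm across, 19 mm high; bystander.
- beaker_100_yellow: Loose beaker with yellow contents, 59 x 65 x 69 mm; bystander.
- conical_flask: Loose conical flask with pink contents, 65 mm across, 106 mm high; bystander.
- beaker_50_b: Loose small clear beaker, 46 x 51 x 54 mm; bystander.

How it is judged:
By the outcome, as a careful person would: the job done as asked, in the order asked, and still so for the second after the job is handed in, with the robot touching nothing.
It also fails if it takes over 72 s, if anything falls off the work surface, if the arm or the gripper's body presses on something with over 40 N, if the wrist force passes 120 N, or if a joint passes its speed limit or range.

ROBOT

A 6-joint arm with a two-finger parallel gripper is mounted at the origin on a cart in front of the work surface, level with it; the furniture and walls round the work are solid. World frame = base frame: x ahead of the robot, y to its left, z up, the work surface at z = 0. Lengths are in m, angles in rad, forces in N, time in s.
With the tool pointing down it reaches from about 0.275 to 1 m from the base axis. Payload 8.4 kg.
Tool frame: the origin (TCP) lies on the centre line of the jaws, within the pads' length; the fingertips stand 17 mm ahead of it and the grasp point (between the pads) lies 2 mm behind it (bot.tcp_to_tips is the z of the fingertips in the tool frame, in m); z points along the fingers, y is the line along which they close (so a half turn about z gives the same grasp; the last joint's range is limited). The gripper opens to 85 mm and grips with 20 to 120 N. Pads are 22 mm wide; open, the fingers measure 114 mm over their backs; the gripper's body (76 mm by 85 mm) begins 54 mm behind the grasp point. The pads swing forward as they close: fully open they stand 13 mm farther back than shut.
Start: joints at [1.195, 0.353, 1.633, -0, 1.155, -0.002], TCP at [0.228, 0.582, 0.248] pointing down, gripper open.
Joint ranges: [-2.63, 2.63], [-0.92, 2.1], [0.06, 2.66], [-1.3, 4.44], [0, 2.69], [-3.02, 3.02]. Speed limits (rad/s): [2.22, 2.22, 2.79, 3.14, 3.14, 3.14].

INTERFACE

Orientations are given as a unit quaternion [x, y, z, w].
In Python, from workcell import bot, hand, kinematics, get_obs, vision, hand_in gives the robot as it stands. The module is installed in compiled form; this text tells all that it offers. Calls block until the motion is done:
- bot.reach(position, orientation): joint-space move of the TCP to a pose.
- bot.servo_line(position, ori=None, velocity=0.15): straight line of the TCP; ori=None keeps the orientation; velocity is the mean speed in m/s.
- bot.goto_joints(angles): joint-space move.
- hand.move_gripper(opening, strength=None): finger opening in m; strength is the grip in N (None keeps the last); returns when the fingers have stopped.
- bot.dwell(seconds).
- kinematics.solve_ik(position, orientation): joint angles nearest the present ones, or None.
- get_obs(): the state.
- vision.read_camera(name): name is "scene" or "top" or "wrist"; returns a dict with "frame" (420x560x3 uint8, red, green, blue), "intrinsics" (3x3 intrinsics, pixels), "view" (4x4, takes a point from world to camera coordinates). Camera axes: x right, y down, z forward; pixel columns grow to the right and rows downward; lengths in m; the calibration is good to about 2 mm. A picture is of the moment at which its call begins. There is no depth.
A pose or a line that the arm cannot do raises bot.IKError and nothing moves.
- hand_in(): hands the job in; it is judged then, once.
The state is a dict: "time_s": time; "joint_pos": joint angles; "joint_vel": joint speeds; "joint_efforts": joint torques, N m; "position": TCP position; "orientation": TCP orientation; "wrist_force": force on the tool from outside, world axes, zero at the start; "ft_torque": the same for the moment, N m; "gripper_width": finger opening in m; "grip_force": force on a finger pad.
Only numpy, scipy, OpenCV 4.12 (cv2) and the standard library are available. Lean on these libraries where they do the work, as an engineer would, in place of code of your own. Each camera call takes 0.05 s, during which the arm holds its last target. There are 200 camera calls.

## Working session

There is one attempt and no reset: what is moved stays moved. The work goes in short steps, each a Python script; the robot and the scene stay as the last script left them, time stands still between calls to the robot, and variables do not carry over. Pictures are saved under pics/ and viewed, at most 10 in all, crops included, and the job is handed in when it is done.

```bash
mkdir -p pics; ls; python3 - <<'E'
from workcell import bot, hand, kinematics, get_obs, vision
import cv2,numpy as np
print(get_obs())
for n in ("top","scene"):
    c=vision.read_camera(n); cv2.imwrite(f"pics/{n}0.png",cv2.cvtColor(c["frame"],cv2.COLOR_RGB2BGR))
    print(n,c["intrinsics"].tolist(),np.round(c["view"],4).tolist())
    np.savez(f"{n}0.npz",**c)
E
```

```text
pics
{'time_s': 0.0, 'joint_pos': array([ 1.19462441e+00,  3.53669122e-01,  1.63415203e+00,  1.10062476e-05,
        1.15521183e+00, -2.37552008e-03]), 'joint_vel': array([-1.67057711e-03, -5.36355282e-05,  4.22660395e-04,  1.05254435e-03,
        1.88620370e-03, -9.69824003e-04]), 'joint_efforts': array([-4.33331679e-04, -6.05258989e+01, -3.42068803e+01, -4.14000363e-05,
        9.61326412e-03, -2.62431143e-05]), 'position': array([0.22803106, 0.58141411, 0.24754092]), 'orientation': array([ 1.85814148e-01,  9.82584645e-01, -7.06353169e-04, -1.40438434e-04]), 'wrist_force': array([-0.73794543,  0.21307706,  0.27393715]), 'ft_torque': array([-0.018951  ,  0.03330249, -0.07271846]), 'grip_force': 0.0, 'gripper_width': 0.0853015813847625}
top [[418.0941142216555, 0.0, 277.82038904258405], [0.0, 418.0941142216555, 213.27010050713528], [0.0, 0.0, 1.0]] [[-0.021, -0.9998, 0.003, 0.0642], [-0.9948, 0.0206, -0.0997, 0.5843], [0.0996, -0.0051, -0.995, 1.0242], [0.0, 0.0, 0.0, 1.0]]
scene [[479.7281001128952, 0.0, 273.13435138462046], [0.0, 479.7281001128952, 209.33123076993482], [0.0, 0.0, 1.0]] [[0.7828, -0.6222, -0.0066, -0.4157], [-0.4221, -0.5232, -0.7403, 0.3326], [0.4572, 0.5824, -0.6722, 1.0034], [0.0, 0.0, 0.0, 1.0]]
```

View pics/top0.png

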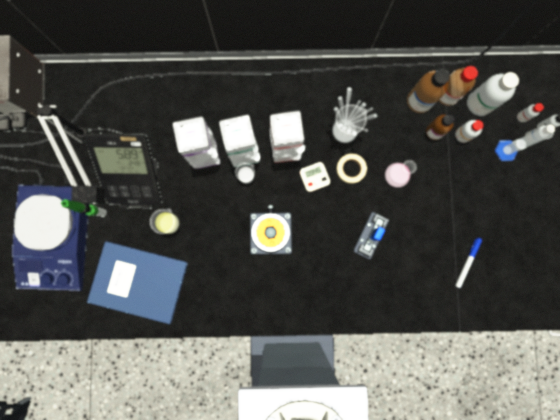

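View pics/scene0.png

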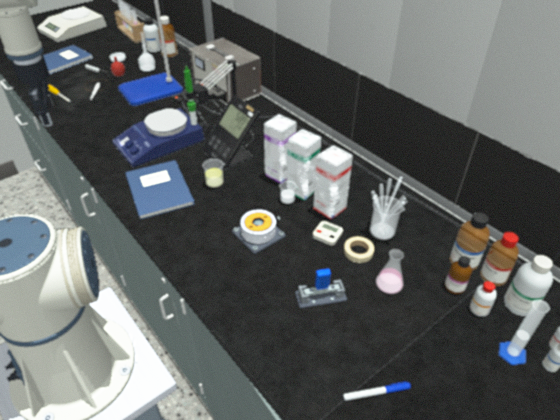

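The top view shows the lens cell at about (271,233), and the stand at (372,235) with its blue handle at (379,233). The scene view shows the cell at (258,228) and the handle at (323,279). I'll get rough positions from these, then look closer with the wrist camera.

```bash
cat > h.py <<'E'
from workcell import bot, hand, kinematics, get_obs, vision, hand_in
import cv2, numpy as np
def down(th):  # tool down, jaw line (tool y) at world angle th
    p=(th+np.pi/2)/2; return [np.cos(p),np.sin(p),0,0]
def ray(c,uv):
    V=c["view"];R=V[:3,:3];d=R.T@np.linalg.solve(c["intrinsics"],[uv[0],uv[1],1]);return -R.T@V[:3,3],d
def onplane(c,uv,z):
    o,d=ray(c,uv);return o+d*(z-o[2])/d[2]
def tri(obs):
    A=0;b=0;L=[]
    for c,uv in obs:
        o,d=ray(c,uv);d=d/np.linalg.norm(d);P=np.eye(3)-np.outer(d,d);A=A+P;b=b+P@o;L.append((o,P))
    x=np.linalg.solve(A,b);return x,[round(1e3*np.linalg.norm(P@(x-o)),2) for o,P in L]
def proj(c,p):
    q=c["intrinsics"]@(c["view"]@np.append(p,1))[:3];return q[:2]/q[2]
def snap(name,f):
    c=vision.read_camera(name);np.savez(f+".npz",**c);cv2.imwrite(f"pics/{f}.png",cv2.cvtColor(c["frame"],cv2.COLOR_RGB2BGR));return c
def mask(c,lo,hi):
    return cv2.inRange(cv2.cvtColor(c["frame"],cv2.COLOR_RGB2HSV),np.array(lo),np.array(hi))
def blobs(m,n=3):
    k,l,s,ce=cv2.connectedComponentsWithStats(m);o=np.argsort(-s[1:,4])[:n]+1
    return [(s[i].tolist(),np.round(ce[i],1).tolist()) for i in o]
E
python3 - <<'E'
from h import *
t=dict(np.load("top0.npz"));s=dict(np.load("scene0.npz"))
for n,c in(("top",t),("scene",s)):
    print(n,"blue",blobs(mask(c,(100,150,100),(125,255,255)),6)); print("brass",blobs(mask(c,(15,150,120),(32,255,255)),3))
print(tri([(t,(379,233)),(s,(323,279))]))
print("cell",onplane(t,(271,233),.05),"stand",onplane(t,(372,235),.02), onplane(t,(361,256),.02),onplane(t,(383,214),.02))
c=onplane(t,(271,233),.05);q=down(0)
for p in ([.55,-.1,.35],[.55,-.1,.3],[.45,-.0,.35],c+[0,0,.25]):
    for th in(0,np.pi/2,-np.pi/2): j=kinematics.solve_ik(p,down(th));print(p,th,None if j is None else np.round(j,2))
c=vision.read_camera("wrist");print(c["intrinsics"].tolist());V=c["view"];print("campos",-V[:3,:3].T@V[:3,3],"axis",V[2,:3],"right",V[0,:3])
E
```

```text
top blue [([495, 141, 22, 20, 201], [503.5, 151.6]), ([469, 238, 13, 19, 127], [475.5, 246.6]), ([371, 228, 15, 13, 121], [378.5, 233.9])]
brass [([424, 73, 20, 23, 169], [430.9, 85.8]), ([463, 82, 11, 8, 40], [467.4, 85.0]), ([444, 127, 4, 4, 8], [445.8, 128.2])]
scene blue [([119, 73, 64, 33, 1222], [148.9, 89.0]), ([499, 341, 27, 24, 324], [510.6, 354.6]), ([315, 268, 17, 21, 279], [322.6, 277.7]), ([386, 381, 25, 12, 207], [398.0, 386.4])]
brass [([246, 214, 25, 16, 256], [257.8, 221.4]), ([465, 228, 24, 13, 158], [478.1, 233.6]), ([496, 247, 22, 12, 117], [507.8, 252.3])]
(array([ 0.52725865, -0.18973474,  0.06987144]), [np.float64(1.66), np.float64(1.66)])
cell [0.5350871  0.06989309 0.05      ] stand [ 0.52630417 -0.18507801  0.02      ] [ 0.47407223 -0.15508492  0.02      ] [ 0.57907024 -0.21537782  0.02      ]
[0.55, -0.1, 0.35] 0 [-0.18  0.17  1.65 -0.    1.32 -0.18]
[0.55, -0.1, 0.35] 1.5707963267948966 [-0.18  0.17  1.65 -0.    1.32 -1.75]
[0.55, -0.1, 0.35] -1.5707963267948966 [-0.18  0.17  1.65 -0.    1.32  1.39]
[0.55, -0.1, 0.3] 0 [-0.18  0.2   1.72 -0.    1.22 -0.18]
[... 161 characters left out ...]
.0, 0.35] 0 [-0.   -0.02  1.86 -0.    1.31 -0.  ]
[0.45, -0.0, 0.35] 1.5707963267948966 [-0.   -0.02  1.86 -0.    1.31 -1.57]
[0.45, -0.0, 0.35] -1.5707963267948966 [-0.   -0.02  1.86 -0.    1.31  1.57]
[0.5350871  0.06989309 0.3       ] 0 [ 0.13  0.17  1.76 -0.    1.21  0.13]
[0.5350871  0.06989309 0.3       ] 1.5707963267948966 [ 0.13  0.17  1.76 -0.    1.21 -1.44]
[0.5350871  0.06989309 0.3       ] -1.5707963267948966 [ 0.13  0.17  1.76 -0.    1.21  1.7 ]
[[369.0513422390035, 0.0, 274.3262032404506], [0.0, 369.0513422390035, 209.76073661576243], [0.0, 0.0, 1.0]]
campos [0.14979286 0.61410064 0.37376491] axis [ 0.30126101 -0.11939194 -0.94603772] right [ 0.36569111  0.93073573 -0.00100828]
```

```bash
python3 - <<'E'
from h import *
C=np.array([.535,.07,.25]);S=np.array([.526,-.187,.25])
for n,p,s in(("c1",C,1),("s1",S,1),("s2",S,-1),("c2",C,-1)):
    bot.reach(list(p-[.03*s,0,0]),down(s*np.pi/2));bot.dwell(.15);snap("wrist",n);print(n,get_obs()["time_s"],get_obs()["position"])
ims=[cv2.imread(f"pics/{n}.png") for n in("c1","c2","s1","s2")]
cv2.imwrite("pics/m1.png",cv2.resize(np.vstack([np.hstack(ims[:2]),np.hstack(ims[2:])]),(800,600),interpolation=cv2.INTER_AREA))
E
```

```text
c1 2.4417 [0.50500936 0.07051358 0.24996326]
s1 3.65 [ 0.4963373  -0.18577873  0.25001015]
s2 6.525 [ 0.55598873 -0.18701143  0.25000729]
c2 7.7333 [0.56520268 0.06871128 0.24999189]
```

View pics/m1.png

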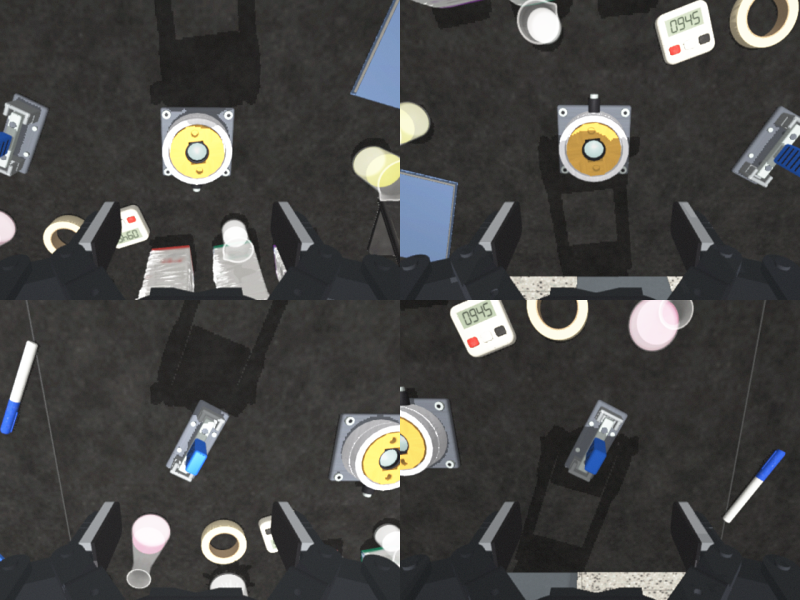

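The four wrist views show the cell, in full-resolution pixels, at about (276,213) in c1 and (271,207) in c2. The stand is at about (276,195) in s1 and (277,197) in s2. Two hole marks are faintly visible in c1, so I'll enlarge the crops.

```bash
python3 - <<'E'
from h import *
def crop(n,x,y,w=120,h=90,k=400/120):
    i=cv2.imread(f"pics/{n}.png")[y:y+h,x:x+w];return cv2.resize(i,(400,300),interpolation=cv2.INTER_CUBIC)
cv2.imwrite("pics/m2.png",np.vstack([np.hstack([crop("c1",216,165),crop("c2",211,162)]),np.hstack([crop("s1",216,130,160,120),crop("s2",216,135,160,120)])]))
E
```

```text
(no output)
```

View pics/m2.png

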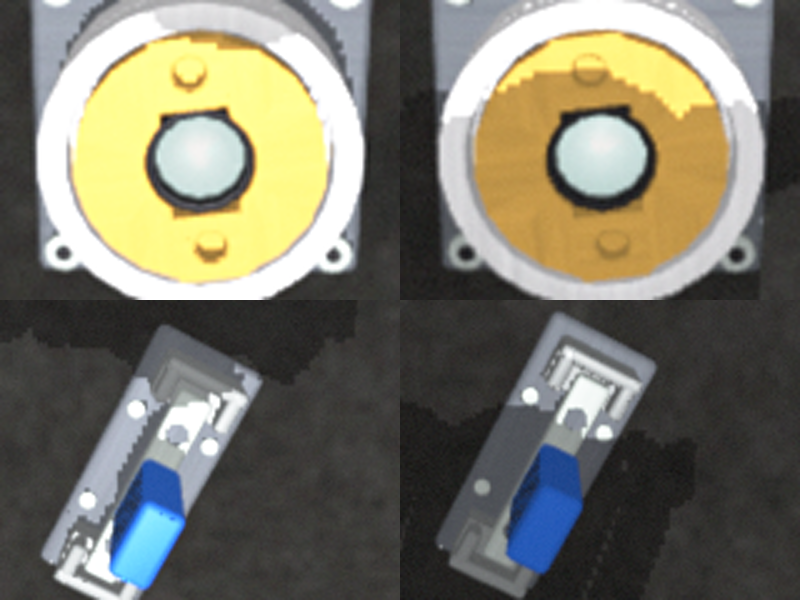

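The crops show the ring's two holes, at about (273,186) and (279,238.5) in c1 and (268.6,182.4) and (274.9,234.9) in c2. The socket lies toward image-down in c1, and the handle's top face can be told apart by brightness. Next I'll compute positions.

```bash
python3 - <<'E'
from h import *
L={n:dict(np.load(n+".npz")) for n in("c1","c2","s1","s2")}
cc={}
for n in("c1","c2"):
    c=L[n];m=mask(c,(12,110,60),(35,255,255));m[:140]=0;m[300:]=0;m[:,:200]=0;m[:,350:]=0
    k,l,s,ce=cv2.connectedComponentsWithStats(m);i=1+np.argmax(s[1:,4]);p=cv2.findContours((l==i).astype(np.uint8),cv2.RETR_EXTERNAL,cv2.CHAIN_APPROX_NONE)[0]
    h=cv2.convexHull(max(p,key=len))[:,0].astype(float);e=cv2.fitEllipse(h.astype(np.float32));cc[n]=e[0]
    q=np.array([onplane(c,x,.05)[:2] for x in h]);A=np.c_[2*q,np.ones(len(q))];x=np.linalg.lstsq(A,(q**2).sum(1),rcond=None)[0]
    print(n,"ring c",x[:2],"r",np.sqrt(x[2]+x[0]**2+x[1]**2),"ell",e)
    g=cv2.cvtColor(c["frame"],cv2.COLOR_RGB2HSV)
H={"c1":[(273,186),(279,238.5)],"c2":[(268.6,182.4),(274.9,234.9)]}
print("ctr tri",tri([(L["c1"],cc["c1"]),(L["c2"],cc["c2"])]))
for n in H:
    a,b=[onplane(L[n],u,.05) for u in H[n]];print(n,"holes",a,b,"mid",(a+b)/2,"d",np.linalg.norm(a-b),"ang",np.arctan2(*(b-a)[[1,0]]))
print("holes tri",tri([(L["c1"],H["c1"][0]),(L["c2"],H["c2"][1])]),tri([(L["c1"],H["c1"][1]),(L["c2"],H["c2"][0])]))
T={}
for n in("s1","s2"):
    c=L[n];m=mask(c,(100,140,60),(125,255,255));m[:120]=0;m[280:]=0;m[:,:200]=0;m[:,360:]=0
    print(n,blobs(m,2));v=cv2.cvtColor(c["frame"],cv2.COLOR_RGB2HSV)[...,2];print(np.histogram(v[m>0],12))
    t=cv2.threshold(v[m>0].reshape(-1,1),0,255,cv2.THRESH_OTSU)[0]
    mt=((m>0)&(v>t)).astype(np.uint8);mt=cv2.morphologyEx(mt,cv2.MORPH_OPEN,np.ones((3,3),np.uint8))
    p=max(cv2.findContours(mt,cv2.RETR_EXTERNAL,cv2.CHAIN_APPROX_NONE)[0],key=len)
    r=cv2.minAreaRect(p);M=cv2.moments(mt,True);T[n]=(M["m10"]/M["m00"],M["m01"]/M["m00"])
    q=np.array([onplane(c,x,.092)[:2]*1e3 for x in p[:,0].astype(float)],np.float32)
    print(n,t,"rect",cv2.minAreaRect(q),"cent",onplane(c,T[n],.092))
    # base plate outline on plane z~.005
    g=cv2.cvtColor(c["frame"],cv2.COLOR_RGB2GRAY)
print("top tri",tri([(L["s1"],T["s1"]),(L["s2"],T["s2"])]))
E
```

```text
c1 ring c [0.53553571 0.07387445] r 0.03604940748440704 ell ((275.62451171875, 211.49606323242188), (74.07463836669922, 75.6279525756836), 92.01593780517578)
c2 ring c [0.53695355 0.07393323] r 0.036000409885718905 ell ((270.90692138671875, 208.13258361816406), (74.53672790527344, 75.57624816894531), 94.78052520751953)
ctr tri (array([0.53626714, 0.07393746, 0.04450424]), [np.float64(0.05), np.float64(0.05)])
c1 holes [0.50968485 0.07142781 0.05      ] [0.56179191 0.077141   0.05      ] mid [0.53573838 0.07428441 0.05      ] d 0.0524193312133579 ang 0.1092070890296115
c2 holes [0.56287394 0.07590192 0.05      ] [0.51109065 0.07025537 0.05      ] mid [0.53698229 0.07307865 0.05      ] d 0.05209023799431596 ang -3.0329799552560597
holes tri (array([0.51023704, 0.0708376 , 0.04796492]), [np.float64(0.58), np.float64(0.58)]) (array([0.56246281, 0.0765457 , 0.04843244]), [np.float64(0.62), np.float64(0.62)])
s1 [([260, 194, 30, 52, 704], [274.8, 216.7])]
(array([ 31,  35,  48,  17,  13,  35, 223,  18,  11,  15,  20, 238]), array([ 79.        ,  93.66666667, 108.33333333, 123.        ,
   
[... 193 characters left out ...]
0664062), (15.275686264038086, 3.4524922370910645), 62.112728118896484) cent [ 0.52631982 -0.18323335  0.092     ]
s2 [([259, 193, 30, 52, 1047], [273.6, 218.7])]
(array([ 13,  39,  41,  41,  18,  12,  29, 253,  42,  44,  94, 421]), array([ 61.        ,  71.66666667,  82.33333333,  93.        ,
       103.66666667, 114.33333333, 125.        , 135.66666667,
       146.33333333, 157.        , 167.66666667, 178.33333333,
       189.        ]))
s2 151.0 rect ((527.2139282226562, -183.76185607910156), (14.899853706359863, 29.03562355041504), 62.302913665771484) cent [ 0.52746506 -0.18390762  0.092     ]
top tri (array([ 0.52689831, -0.18356591,  0.09055645]), [np.float64(0.34), np.float64(0.34)])
```

```bash
cat >> h.py <<'E'
S=np.array([.5269,-.1836,.065]); TH=np.deg2rad(62.3); C=np.array([.5363,.0738]); A=.109
def show(tag=""):
    o=get_obs();print(tag,round(o["time_s"],2),"p",np.round(o["position"],4),"F",np.round(o["wrist_force"],2),"M",np.round(o["ft_torque"],3),"w",round(o["gripper_width"],4),"g",round(float(o["grip_force"]),1));return o
E
python3 - <<'E'
from h import *
bot.reach(list(S+[0,0,.09]),down(TH));show()
bot.servo_line(list(S),velocity=.08);bot.dwell(.2);show("down")
hand.move_gripper(.0,60);bot.dwell(.3);show("grip")
bot.servo_line(list(S+[0,0,.03]),velocity=.05);show("lift")
bot.servo_line(list(S+[0,0,.11]),velocity=.12);bot.dwell(.3);show("up")
snap("wrist","g1");snap("scene","g1s");snap("top","g1t")
a=cv2.imread("pics/g1.png");b=cv2.imread("pics/g1s.png")[150:360,230:440]
cv2.imwrite("pics/m3.png",np.hstack([cv2.resize(a,(440,330)),cv2.resize(b,(330,330),interpolation=cv2.INTER_CUBIC)]))
E
```

```text
10.37 p [ 0.527  -0.1835  0.1551] F [ 0.42  0.54 -0.55] M [ 0.05   0.021 -0.017] w 0.0853 g 0.0
down 11.84 p [ 0.5272 -0.1837  0.0654] F [ 0.08  0.21 -0.38] M [ 0.004 -0.019  0.016] w 0.0853 g 0.0
grip 12.78 p [ 0.5269 -0.1836  0.065 ] F [-0.11  0.07 -1.86] M [-0.006 -0.065  0.018] w 0.0154 g 59.9
lift 13.53 p [ 0.5268 -0.1836  0.095 ] F [ 0.13  0.66 -1.82] M [ 0.022 -0.027  0.   ] w 0.0153 g 59.9
up 14.64 p [ 0.5266 -0.1835  0.1744] F [-0.08  0.01 -1.05] M [-0.036 -0.037 -0.016] w 0.0157 g 59.9
```

View pics/m3.png

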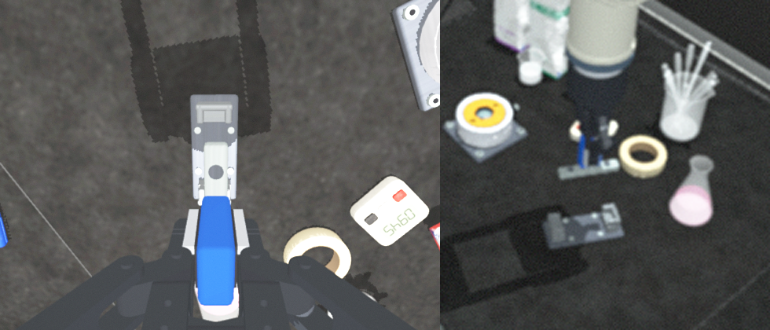

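The spanner is held upright in the jaws. In full-resolution wrist pixels, the near end of the crossbar is at about (275,182). I'll check its offset in the grip and then approach the ring.

```bash
python3 - <<'E'
from h import *
c=dict(np.load("g1.npz"));p=np.array([.5267,-.1835,.1747]);xt=np.array([-np.sin(TH),np.cos(TH),0])*-1;xt=np.array([np.cos(TH+np.pi/2),np.sin(TH+np.pi/2),0]);yt=np.array([np.cos(TH),np.sin(TH),0])
g=cv2.cvtColor(c["frame"],cv2.COLOR_RGB2GRAY);print(g[165:200,275].tolist())
for v in(180,182,184):
    q=onplane(c,(274.5,v),p[2]-.033)-p;print(v,"x",q@xt-.00065,"y",q@yt)
bot.reach([C[0],C[1],.20],down(A+np.pi/2));bot.dwell(.1)
bot.servo_line([C[0],C[1],.115],velocity=.1);bot.dwell(.3);show("above");snap("wrist","r1")
cv2.imwrite("pics/r1c.png",cv2.resize(cv2.imread("pics/r1.png")[100:400,140:420],(560,600)))
E
```

```text
[149, 147, 149, 149, 147, 148, 150, 146, 147, 148, 146, 146, 149, 149, 147, 168, 198, 212, 214, 221, 234, 240, 243, 242, 243, 244, 243, 243, 243, 242, 242, 243, 243, 243, 243]
180 x 0.04392105141154529 y 0.00154812429085531
182 x 0.0430086413382388 y 0.0015477341205676586
184 x 0.04209293398889499 y 0.0015473425402790092
above 17.21 p [0.5365 0.0738 0.1154] F [ 0.04  0.36 -2.1 ] M [-0.011 -0.022 -0.021] w 0.0152 g 59.9
```

View pics/r1c.png

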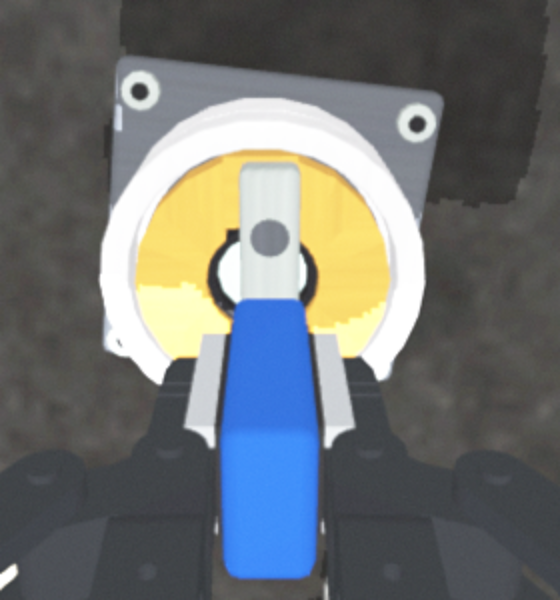

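The bar sits over the ring, aligned with the hole line and hiding it as expected. Next is a guarded descent.

```bash
python3 - <<'E'
from h import *
q=down(A+np.pi/2);x,y=C+[.0005,0]
bot.servo_line([x,y,.107],velocity=.05);bot.dwell(.2)
f0=np.mean([get_obs()["wrist_force"] for _ in range(3)],0);m0=get_obs()["ft_torque"];print(f0,m0)
np.savez("bias.npz",f0=f0,m0=m0)
for z in np.arange(.106,.0964,-.0005):
    bot.servo_line([x,y,z],velocity=.012);o=get_obs();f=o["wrist_force"]-f0
    print(round(z,4),round(o["position"][2],4),round(o["time_s"],2),np.round(f,1),np.round(o["ft_torque"]-m0,3))
    if f[2]>6 or np.hypot(f[0],f[1])>10: print("STOP");break
E
```

```text
[-0.18114816  0.57854006 -2.20838548] [-0.00773433 -0.0319583   0.04949716]
0.106 0.106 18.02 [ 0.8 -0.3  2. ] [-0.023  0.002 -0.131]
0.1055 0.1055 18.27 [ 0.9 -0.   1. ] [-0.031  0.021 -0.063]
0.105 0.105 18.52 [-0.2 -0.3  0.4] [-0.004  0.045 -0.091]
0.1045 0.1045 18.77 [ 0.4 -0.2  0.6] [ 0.037  0.033 -0.035]
0.104 0.104 19.02 [-0.3 -0.4 -0. ] [-0.011  0.057 -0.041]
0.1035 0.1035 19.27 [-0.1 -0.7  0.6] [-0.016  0.023 -0.031]
0.103 0.103 19.52 [-0.3 -1.4  0.8] [ 0.048  0.028 -0.026]
0.1025 0.1025 19.77 [ 0.5 -0.7  1.1] [ 0.036  0.034 -0.037]
0.102 0.102 20.02 [ 0.1 -1.8  0.6] [-0.059 -0.005  0.005]
0.1015 0.1015 20.27 [-0.3 -1.   2.2] [-0.17   0.061 -0.029]
0.101 0.1011 20.52 [-0.3 -1.1  3. ] [-0.208  0.109  0.027]
0.1005 0.1003 20.77 [-0.  -3.1 -0.9] [-0.542 -0.003  0.045]
0.1 0.0999 21.02 [-0.1 -4.   1.3] [-0.718  0.12   0.043]
0.0995 0.0995 21.27 [-0.7 -4.8  2.1] [-0.91   0.245  0.003]
0.099 0.099 21.52 [-0.8 -6.   3.4] [-1.055  0.318  0.07 ]
0.0985 0.0985 21.77 [-1.6 -5.1  3.5] [-1.068  0.325  0.053]
0.098 0.098 22.02 [-1.  -4.4  4.4] [-1.084  0.344  0.01 ]
0.0975 0.0975 22.27 [-1.3 -6.8  4. ] [-1.104  0.313  0.08 ]
0.097 0.097 22.52 [-0.9 -6.3  3.3] [-1.086  0.394  0.059]
0.0965 0.0965 22.77 [-0.9 -6.2  3.4] [-1.082  0.393  0.042]
```

The pins have entered, with about 6 N of side force toward -y. I'll relieve that by comply moves and then turn in small steps, watching the torque.

```bash
python3 - <<'E'
from h import *
b=np.load("bias.npz");f0=b["f0"]
def rd(n=4):
    F=[];M=[]
    for _ in range(n): o=get_obs();F.append(o["wrist_force"]);M.append(o["ft_torque"]);bot.dwell(.02)
    return np.mean(F,0)-f0,np.mean(M,0)
p=np.array([C[0]+.0005,C[1],.0966])
for i in range(7):
    f,m=rd();print(round(get_obs()["time_s"],2),np.round(p,4),np.round(f,1),np.round(m,3))
    if abs(f[1])<1.2 and abs(f[0])<1.2: break
    if abs(f[1])>1: p[1]+=.0004*np.sign(f[1])
    if abs(f[0])>1: p[0]+=.0003*np.sign(f[0])
    bot.servo_line(list(p),velocity=.01)
np.save("p.npy",p)
a=A
for i in range(5):
    a-=.03;bot.servo_line(list(p),ori=down(a+np.pi/2),velocity=.01);f,m=rd();print(round(a,3),round(get_obs()["time_s"],2),np.round(f,1),np.round(m,3))
E
```

```text
22.83 [0.5368 0.0738 0.0966] [-0.8 -6.3  3.8] [-1.107  0.347  0.122]
23.15 [0.5368 0.0734 0.0966] [-1.2 -4.3  2.8] [-0.829  0.349  0.085]
23.47 [0.5365 0.073  0.0966] [-0.8 -2.9  2.1] [-0.441  0.222  0.034]
23.78 [0.5365 0.0726 0.0966] [ 0.1 -0.8  0.3] [-0.05   0.131  0.029]
0.079 24.1 [ 0.2 -2.9  0.4] [-0.488  0.024  0.024]
0.049 24.42 [ 0.5 -4.9  0.6] [-1.026 -0.054  0.137]
0.019 24.73 [ 0.8 -6.3  0.6] [-1.068 -0.023  0.142]
-0.011 25.05 [ 0.1 -6.   0.4] [-1.076 -0.044  0.121]
-0.041 25.37 [ 0.5 -5.2  0.9] [-1.068 -0.033  0.158]
```

```bash
python3 - <<'E'
from h import *
b=np.load("bias.npz");f0=b["f0"];p=np.load("p.npy")
def rd(n=4):
    F=[];M=[]
    for _ in range(n): o=get_obs();F.append(o["wrist_force"]);M.append(o["ft_torque"]);bot.dwell(.02)
    return np.mean(F,0)-f0,np.mean(M,0)
hand.move_gripper(0,100)
a=-.041;f,m=rd();print(np.round(f,1),np.round(m,3))
for i in range(30):
    a-=.025;p[:2]+=np.clip(.0001*f[:2],-.0005,.0005)
    bot.servo_line(list(p),ori=down(a+np.pi/2),velocity=.01);f,m=rd()
    print(round(a,3),round(get_obs()["time_s"],2),np.round(p[:2],4),np.round(f,1),np.round(m,3))
    if m[2]>.45 or abs(f).max()>12: print("STOP");break
    if a<-.72: break
np.save("p.npy",p);open("a.txt","w").write(str(a))
E
```

```text
[-0.  -5.9 -0.1] [-1.047 -0.061  0.123]
-0.066 25.97 [0.5365 0.0721] [ 0.  -3.7 -0.5] [-0.672 -0.002  0.139]
-0.091 26.28 [0.5365 0.0717] [-0.1 -1.4 -1.3] [-0.17   0.042  0.084]
-0.116 26.6 [0.5365 0.0716] [-0.5  0.4 -1.8] [0.175 0.095 0.141]
-0.141 26.92 [0.5365 0.0716] [-0.   1.2 -1.6] [0.333 0.085 0.118]
-0.166 27.23 [0.5364 0.0718] [-0.1  1.4 -2. ] [0.326 0.115 0.124]
-0.191 27.55 [0.5364 0.0719] [-0.1  0.5 -1.6] [0.216 0.079 0.095]
-0.216 27.87 [0.5364 0.0719] [-0.3  0.1 -1.5] [0.137 0.1   0.103]
-0.241 28.18 [0.5364 0.072 ] [-0.  -0.6 -1.9] [0.095 0.054 0.118]
-0.266 28.5 [0.5364 0.0719] [ 0.   0.1 -1.8] [0.139 0.083 0.123]
-0.291 28.82 [0.5364 0.0719] [ 0.1  0.5 -1.7] [0.159 0.062 0.135]
-0.316 29.13 [0.5364 0.072 ] [-0.5  0.  -1.6] [0.15  0.051 0.091]
-0.341 29.45 [0.5364 0.072 ] [ 0.3  0.  -2.2] [0.14  0.033 0.097]
-0.366 29.77 [0.5364 0.072 ] [ 0.4  0.1 -1.9] [0.133 0.064 0.135]
-0.391 30.08 [0.5364 0.072 ] [-0.2  0.  -2. ] [0.165 0.038 0.082]
-0.416 30.4 [0.5364 0.072 ] [-0.1  0.1 -1.8] [0.124 0.034 0.138]
-0.441 30.72 [0.5364 0.072 ] [ 0.2  0.4 -1.9] [0.141 0.024 0.118]
-0.466 31.03 [0.5364 0.072 ] [ 0.1 -0.2 -1.6] [ 0.155 -0.     0.1  ]
-0.491 31.35 [0.5364 0.072 ] [ 0.   0.3 -2. ] [0.137 0.018 0.134]
-0.516 31.67 [0.5364 0.072 ] [ 0.3 -0.1 -1.8] [0.179 0.01  0.233]
-0.541 31.98 [0.5364 0.072 ] [-0.1  0.7 -2.4] [0.181 0.    0.39 ]
-0.566 32.3 [0.5364 0.0721] [ 0.  -0.2 -1.8] [0.187 0.009 0.494]
STOP
```

At the plateau the torque reads about 0.12 N m. It then climbs at -0.5 rad to 0.49, which means the stop has been reached after about 0.57 rad of ring turn, inside the given range. Now I'll unload and withdraw.

```bash
python3 - <<'E'
from h import *
b=np.load("bias.npz");f0=b["f0"];p=np.load("p.npy");a=float(open("a.txt").read())
def rd(n=4):
    F=[];M=[]
    for _ in range(n): o=get_obs();F.append(o["wrist_force"]);M.append(o["ft_torque"]);bot.dwell(.02)
    return np.mean(F,0)-f0,np.mean(M,0)
f,m=rd();print("hold",np.round(f,1),np.round(m,3))
for i in range(8):
    a+=.025;bot.servo_line(list(p),ori=down(a+np.pi/2),velocity=.01);f,m=rd()
    print(round(a,3),round(get_obs()["time_s"],2),np.round(f,1),np.round(m,3))
    if m[2]<.025: break
for z in(.0985,.1005,.1025,.105,.11):
    bot.servo_line([p[0],p[1],z],velocity=.02);f,m=rd(2);print(z,np.round(f,1),np.round(m,3))
bot.servo_line([p[0],p[1],.19],velocity=.12);bot.dwell(.2);show("up")
bot.reach([.5063,.0739,.25],down(np.pi/2));bot.dwell(.2);show();snap("wrist","e1");snap("top","e1t")
cv2.imwrite("pics/e1c.png",cv2.resize(cv2.imread("pics/e1.png"),(800,600)))
E
```

```text
hold [ 0.4  0.4 -2.1] [0.133 0.017 0.499]
-0.541 32.68 [ 0.1  0.1 -1. ] [0.113 0.027 0.38 ]
-0.516 33.0 [-0.4 -0.2 -1.9] [0.045 0.005 0.269]
-0.491 33.32 [ 0.1 -0.7  0.6] [-0.003  0.027  0.009]
0.0985 [-0.9 -0.8  0.7] [-0.032 -0.018  0.008]
0.1005 [ 0.3 -0.5  0.7] [ 0.033 -0.     0.021]
0.1025 [ 0.1 -0.8  0.7] [ 0.027 -0.014  0.009]
0.105 [-0.3 -0.5  1. ] [-0.043 -0.035  0.008]
0.11 [ 0.3 -0.   0.5] [-0.019 -0.004  0.055]
up 35.92 p [0.536  0.072  0.1892] F [-0.77 -0.32 -1.14] M [-0.022 -0.015  0.002] w 0.0147 g 97.8
 36.66 p [0.5061 0.0738 0.2488] F [-0.34  0.44 -1.93] M [-0.053  0.053  0.02 ] w 0.0152 g 97.8
```

View pics/e1c.png

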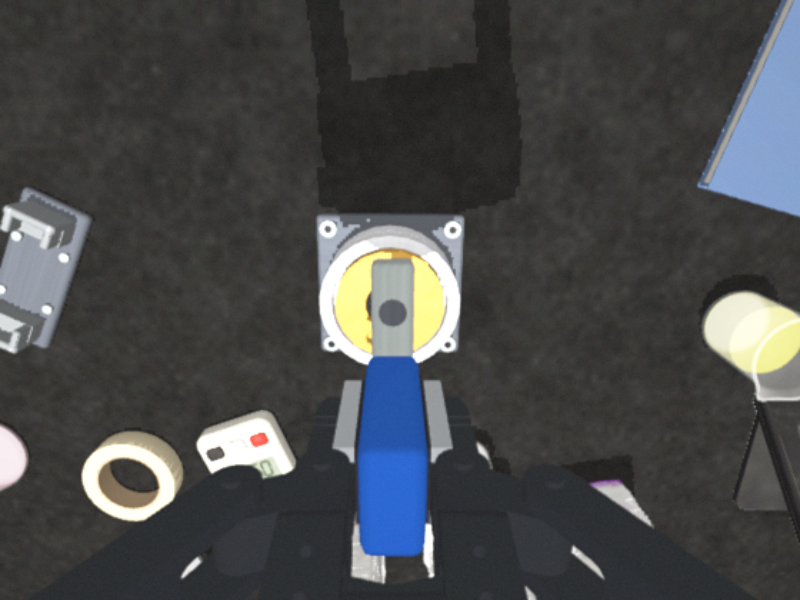

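One hole is now visible at display (370,340), which is (259,238) in full resolution, and the spanner is still straight in the grip. I'll check the ring angle from that hole and return the spanner to its stand under guard.

```bash
python3 - <<'E'
from h import *
c=dict(np.load("e1.npz"));d=onplane(c,(259,238),.05)[:2]-(C+[-.0006,-.001]);print("hole r",np.hypot(*d),"ang",np.arctan2(d[1],d[0]))
bot.reach(list(S+[0,0,.13]),down(TH));bot.dwell(.1)
bot.servo_line(list(S+[0,0,.03]),velocity=.1);bot.dwell(.25)
f0=np.mean([get_obs()["wrist_force"] for _ in range(3)],0);show("pre")
for z in list(np.arange(.025,.004,-.005))+[.004,.003,.002,.001,.0005,.0]:
    bot.servo_line(list(S+[0,0,z]),velocity=.03);f=get_obs()["wrist_force"]-f0
    print(round(z,4),round(get_obs()["time_s"],2),np.round(f,1))
    if f[2]>5 or abs(f[:2]).max()>6: print("STOP");break
show()
E
```

```text
hole r 0.028321013686941194 ang -0.4306821193587556
pre 39.29 p [ 0.5271 -0.1837  0.0955] F [-0.13  0.01 -2.14] M [-0.059 -0.009 -0.036] w 0.015 g 97.8
0.025 39.61 [ 0.9 -0.7 -0.8]
0.02 39.92 [ 1.  -0.4  0.8]
0.015 40.24 [-0.7  0.5  0.2]
0.01 40.56 [ 0.4  0.8 -0.3]
0.005 40.88 [0.5 0.  0.9]
0.004 41.12 [0.1 0.2 0.9]
0.003 41.38 [ 0.4 -0.2  1.1]
0.002 41.62 [-0.7  0.7 -0.4]
0.001 41.88 [0.1 0.5 0.9]
0.0005 42.12 [-0.5  0.6  0.1]
0.0 42.38 [-0.   0.6  0.7]
 42.38 p [ 0.5269 -0.1836  0.065 ] F [-0.15  0.61 -1.44] M [ 0.028 -0.003  0.003] w 0.0152 g 97.8
```

```bash
python3 - <<'E'
from h import *
f0=np.array([0,0,-2.1]);
for z in (-.0005,-.001,-.0015,-.002):
    bot.servo_line(list(S+[0,0,z]),velocity=.01);bot.dwell(.1);f=np.mean([get_obs()["wrist_force"] for _ in range(3)],0)-f0
    print(z,np.round(f,1))
    if f[2]>2.5: break
hand.move_gripper(.03);bot.dwell(.1);hand.move_gripper(.085);bot.dwell(.2);show("open")
bot.servo_line(list(S+[0,0,.10]),velocity=.1);
bot.reach([.4963,-.187,.25],down(np.pi/2));bot.dwell(.2);snap("wrist","f1");show()
bot.reach([.5063,.0739,.25],down(np.pi/2));bot.dwell(.2);snap("wrist","f2");show()
a=cv2.imread("pics/f1.png")[130:250,196:356];b=cv2.imread("pics/f2.png")[165:255,216:336]
cv2.imwrite("pics/f.png",np.hstack([cv2.resize(i,(400,300),interpolation=cv2.INTER_CUBIC) for i in(a,b)]))
E
```

```text
-0.0005 [-1.8  0.5  7.6]
open 43.91 p [ 0.5269 -0.1836  0.0645] F [0.16 1.28 0.25] M [-0.007  0.01  -0.064] w 0.0852 g 0.0
 45.88 p [ 0.496  -0.1867  0.2486] F [ 0.11 -0.06  0.21] M [-0.015 -0.043 -0.034] w 0.085 g 0.0
 47.14 p [0.5065 0.0729 0.25  ] F [0.22 0.17 0.03] M [-0.02  -0.024  0.027] w 0.0848 g 0.0
```

View pics/f.png

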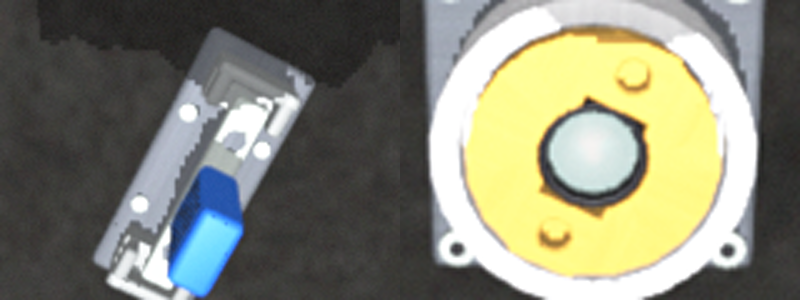

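The spanner sits in its stand as before. The ring's holes, at crop (232,73) and (154,235), now lie at about -0.45 rad, a clockwise turn of 0.56 rad that ended on the felt torque rise.

```bash
python3 -c "
from h import *
print(hand_in())"
```

```text
the job is handed in; nothing more can be done
None
```

The retaining ring is turned about 0.56 rad clockwise to its stop (about 0.5 N m felt there, side force under 7 N), the spanner is back in its stand as it was, and the job is handed in at about 47 s.

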